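# Try the gap gauge in the flap formers

### The arm

A 6-joint arm with a two-finger parallel gripper is mounted at the origin on the work surface. World frame = base frame: x ahead of the robot, y to its left, z up, the work surface at z = 0. Lengths are in m, angles in rad, forces in N, time in s.
With the tool pointing down it reaches from about 0.275 to 0.75 m from the base axis. Payload 10.2 kg.
Tool frame: the origin (TCP) lies at the very end of the fingers, on their centre line; the grasp point (between the pads) lies 19 mm behind it; x points along the fingers, z is the direction in which the jaws open and shut, and the axes are right-handed (so a half turn about x gives the same grasp; the last joint's range is limited). The gripper opens to 88 mm and grips with 3 to 60 N. Pads are 18 mm wide; open, the fingers measure 123 mm over their backs; the gripper's body (75 mm by 187 mm) begins 45 mm behind the grasp point.
Start: joints at [-1.511, 0.313, 1.498, -0, 1.331, -0.223], TCP at [0.146, -0.504, 0.239] pointing down, gripper open.
Joint ranges: [-2.94, 2.94], [-0.97, 2.17], [0.19, 2.56], [-1.23, 4.37], [0.02, 3.11], [-2.88, 2.88]. Speed limits (rad/s): [2.39, 2.39, 3.01, 3.14, 3.14, 3.14].

### API

Orientations are given as a unit quaternion [w, x, y, z].
In Python, from plant import * gives the robot as it stands.
- The arm moves only by the tool play_rows, never from a script. Its argument "steps" is a list of rows, each a list of 4 numbers: the shift along the tool's x, y, z in units of 40 mm (1.0 is 40 mm), then the turn about the tool's x in units of 5 degrees (1.0 is 5 degrees). In form: [[dx, dy, dz, roll], ...]. A call has 1 to 12 rows; each row is the pose to reach, as a shift and turn from the pose commanded when the call began, along the tool's axes at that moment; what a row does not reach only later rows make up. A row lasts 1/12 s, in which the tool goes at most 41.7 mm and 7.16 degrees, less where a joint would pass 70% of its speed; a pose out of reach is approached as far as the arm can. A call with a gripper value outside its range is refused whole. "fingers" is the opening, from 0 (shut) to 1 (fully open), set as the call begins (left out, the last holds). The fingers move at their own pace and stop on an object; "newtons" is the grip in N (left out, the last holds). Time passes only in rows, so rows that repeat a pose let the fingers close. It gives the time, the measured TCP pose, the force and the opening at its end, in the units of the state.
- get_obs(): the state, without advancing time (a new reading comes with each control period).
- snapshot(name): name is "scene" or "top" or "wrist"; returns a dict with "frame" (384x512x3 uint8, red, green, blue), "K" (3x3 intrinsics, pixels), "rvec" (rotation vector, rad) and "tvec" (3), from world to camera coordinates, as OpenCV has them; the wrist camera has in their place "tool_from_camera" (4x4, takes a point from camera to tool coordinates, whose origin is the TCP and whose axes are the tool frame's). Camera axes: x right, y down, z forward; pixel columns grow to the right and rows downward; lengths in m; the calibration is good to about 2 mm. A picture is of the moment at which its call begins: read the wrist's pose just before it. There is no depth.
- job_done(): hands the job in, once; it reports no verdict.
Trained networks look in the newest picture that a camera, given by its name, has taken for a name from the list of things; names that differ only in an ending like _2 or _b are one class to them, and where a whole thing is asked for, a point or a joint stands for the part that bears it (a point fixed in the world has none). Each returns a list of dicts, best first, with "p" (0 to 1); they miss things now and then, are a little off and sometimes report something else, mostly with a low value. They report only what shows in the picture. A call takes as long as a camera call. They do not tell look-alikes from the thing itself.
- spot_in(camera, target): "bbox" ([centre column, centre row, width, height] in pixels, round what is visible of it).
- masks_of(camera, target): "mask" (384x512 bool, what is visible of it) and "bbox" ([centre column, centre row, width, height] in pixels, round what is visible of it).
- place_of(camera, target): "point" ([column, row] in pixels: a listed point, or the origin of a listed thing).
The state is a dict: "clock": time; "q": joint angles; "joint_vel": joint speeds; "effort": joint torques, N m; "position": TCP position; "tcp_rot": TCP orientation; "wrist_force": force on the tool from outside, world axes, zero at the start; "torque": the same for the moment, N m; "width": opening from 0.0 (shut) to 1.0 (fully open).
Only numpy, scipy, OpenCV 4.12 (cv2) and the standard library are available. Lean on these libraries where they do the work, as an engineer would, in place of code of your own. Each camera call takes 0.05 s, during which the arm holds its last target.

### The job

The packing bench has two flap formers, and one of them is set so tight that the gap gauge jams in its mouth. Lift the gauge out of its small plywood stand and, holding it upright, slide its flat blade down from above into the gap of the former that it fits, keeping hold until the blade is all the way down on the former's base. Then let go and leave it standing there.

Things in the scene. Friction and masses are not known exactly. Their poses are not given: they have to be found in the camera images.
- gauge_grip (a point): Grip centre of the loose gauge (~150 g): upright aluminium blade 50 (x) x 10 (y) x 80 mm high, on top a dark wood grip 44 (x) x 24 (y) x 45 high; pinch along y. Point: mid-grip, 102.5 mm above the blade's lower edge; z up. Stands loosely in a fixed plywood stand 84 x 60, 45 tall, pocket 37 deep: lift straight up over 37 mm to clear it.
- wide_gap (a point): Former that fits; fixed. Steel base 130 x 120, 10 thick; on it two wood blocks 110 long, tops 80 mm above bench, between them a vertical gap 22 mm wide, 70 deep to the base, open at top and ends; 4 mm bevels make the mouth 30 wide. Point: centre of the mouth, level with the tops; x along the gap, y across, z up. Blade home: grip centre is 32.5 mm above it.
- tight_gap (a point): The former set too tight; fixed. Same outside, but its gap is only 6 mm wide (14 mm at the bevelled mouth), so the 10 mm blade jams in the bevel. Point: centre of the mouth, level with the block tops, 80 mm above the bench; x along the gap, y across it, z up.
Mind the look-alikes: they are no part of the job. Of the things like the part that bears gauge_grip, leave any that is orange; of the rest the smaller one is meant. Leave any yellow look-alike of the part that bears wide_gap alone.

How it is judged:
By the outcome, as a careful person would: the job done as asked, in the order asked, and still so for the second after the job is handed in, with the robot touching nothing.
It also fails if it takes over 35 s, if anything falls off the work surface, if the arm or the gripper's body presses on something with over 40 N, if the wrist force passes 120 N, or if a joint passes its speed limit or range.

## Working session

There is one attempt and no reset: what is moved stays moved. The work goes in short steps, Python scripts to look and compute and a tool call to move; the robot and the scene stay as the last step left them, time stands still between calls to the robot, and variables do not carry over. Pictures are saved under pics/ and viewed, and the job is handed in when it is done.

Besides the shell and the picture viewer there is one more tool, called after ">>>" as name([rows], argument=value, ...), one row to a line, values as JSON. play_rows: Moves the arm, as the interface text tells. Its arguments: {"type":"object","properties":{"steps":{"type":"array","items":{"type":"array","items":{"type":"number"}}},"fingers":{"type":"number"},"newtons":{"type":"number"}},"required":["steps"]}

```bash
mkdir -p pics; ls
python3 - <<'E'
from plant import *
import cv2
o=get_obs(); print(o)
for c in ["scene","top","wrist"]:
    s=snapshot(c); cv2.imwrite(f"pics/{c}0.png",s["frame"][:,:,::-1])
    print(c,{k:v for k,v in s.items() if k!="frame"})
    for t in ["gauge_grip","wide_gap","tight_gap"]:
        print(c,t,[(round(d["p"],2),d["point"]) for d in place_of(c,t)],[(round(d["p"],2),d["bbox"]) for d in spot_in(c,t)])
E
```

```text
pics
{'clock': 0.0, 'q': array([-1.51139186e+00,  3.13453213e-01,  1.49842719e+00,  1.37736049e-05,
        1.33099541e+00, -2.23420167e-01]), 'joint_vel': array([ 0.00181794,  0.00050264, -0.00061358,  0.00060285, -0.00079418,
        0.00184507]), 'effort': array([-1.54845533e-03, -4.02212262e+01, -2.52268052e+01,  6.93367654e-02,
        3.52494931e-02, -8.77323532e-05]), 'position': array([ 0.146478  , -0.50389998,  0.23816315]), 'tcp_rot': array([ 0.56518906,  0.42488812,  0.56576872, -0.42419002]), 'wrist_force': array([ 0.68991081, -0.09775487,  0.0487679 ]), 'torque': array([ 0.02683207, -0.0386345 , -0.00781915]), 'width': 1.0000040513799275}
scene {'K': array([[425.77523612,   0.        , 249.68382066],
       [  0.        , 425.77523612, 186.59228118],
       [  0.        ,   0.        ,   1.        ]]), 'rvec': array([ 0.87262449,  2.5029284 , -1.10627397]), 'tvec': array([ 0.42656034, -0.14047352,  1.35128067])}
scene gauge_grip [(0.89, [275.3, 157.7]), (0.77, [276.2, 187.3])] [(0.98, [275.1, 195.5, 18.8, 36.8]), (0.84, [241.1, 210.4, 35.9, 68.1]), (0.84, [277.1, 164.6, 
[... 804 characters left out ...]
, [388.8, 184.3, 58.0, 53.2])]
top tight_gap [(0.7, [130.6, 198.0])] [(0.78, [135.2, 200.9, 61.5, 61.1])]
wrist {'K': array([[337.75710003,   0.        , 255.96393988],
       [  0.        , 337.75710003, 192.80027748],
       [  0.        ,   0.        ,   1.        ]]), 'tool_from_camera': array([[ 5.57959763e-04, -2.67986917e-01,  9.63422390e-01,
        -1.46368349e-01],
       [ 1.37808556e-04, -9.63422510e-01, -2.67987030e-01,
         6.88896242e-02],
       [ 9.99999835e-01,  2.82293828e-04, -5.00620106e-04,
        -6.74821613e-04],
       [ 0.00000000e+00,  0.00000000e+00,  0.00000000e+00,
         1.00000000e+00]])}
wrist gauge_grip [] []
wrist wide_gap [] []
wrist tight_gap [] []
```

Run:
```python
import cv2
for c in ["scene","top"]:
    i=cv2.imread(f"pics/{c}0.png"); 
    r=i[100:340,90:410] if c=="scene" else i[100:290,70:450]
    cv2.imwrite(f"pics/{c}0c.png",cv2.resize(r,None,fx=2.1,fy=2.1,interpolation=cv2.INTER_CUBIC))
```

```text
(no output)
```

View pics/scene0.png

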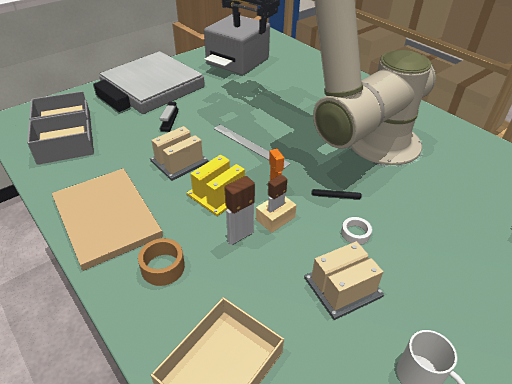

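```bash
sleep 1
```

```text
(no output)
```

View pics/scene0c.png

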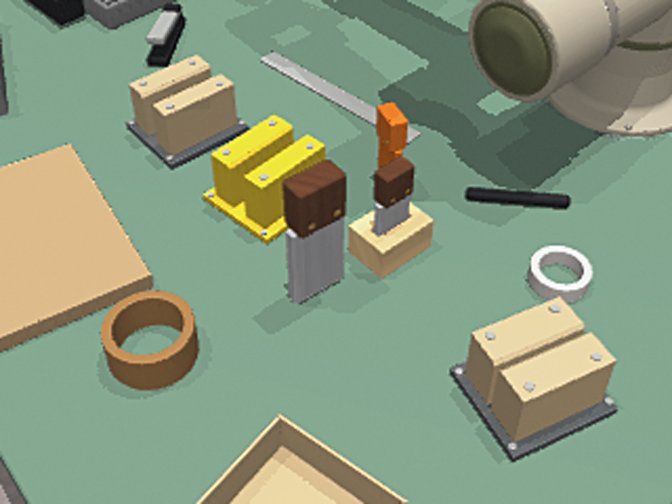

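View pics/top0c.png

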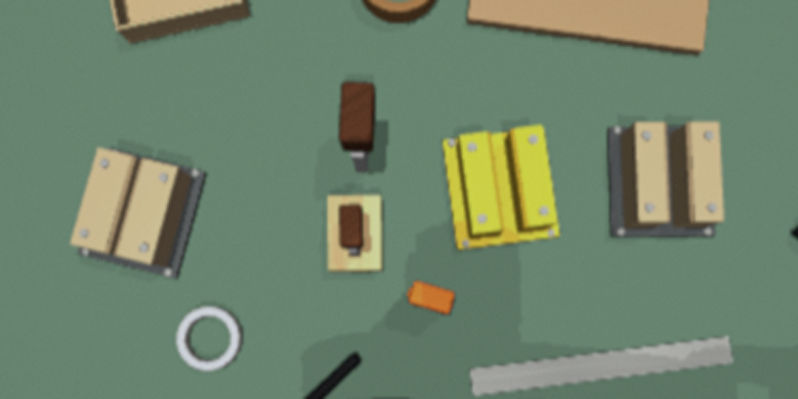

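The gauge is the small dark-gripped one in the plywood stand, at top px (238,209) and scene px (276,187). The wide former is the plain wood one at top (393,180) and scene (176,138). The tight former is at top (130,198). The yellow former, the orange gauge and the larger gauge are all decoys.

```bash
cat > h.py <<'E'
from plant import *
import numpy as np, cv2
from scipy.spatial.transform import Rotation as R
def T_tool(o):
    w,x,y,z=o["tcp_rot"]; T=np.eye(4); T[:3,:3]=R.from_quat([x,y,z,w]).as_matrix(); T[:3,3]=o["position"]; return T
def cam(name):
    o=get_obs(); s=snapshot(name)
    if name=="wrist":
        W=T_tool(o)@s["tool_from_camera"]; C=np.linalg.inv(W); s["Rm"],s["t"]=C[:3,:3],C[:3,3]
    else: s["Rm"],s["t"]=cv2.Rodrigues(s["rvec"])[0],s["tvec"]
    s["P"]=s["K"]@np.c_[s["Rm"],s["t"]]
    return s
def tri(s1,p1,s2,p2):
    X=cv2.triangulatePoints(s1["P"],s2["P"],np.array(p1,float).reshape(2,1),np.array(p2,float).reshape(2,1))
    return (X[:3]/X[3]).ravel()
def atz(s,p,z):
    d=s["Rm"].T@np.linalg.inv(s["K"])@np.array([p[0],p[1],1.]); c=-s["Rm"].T@s["t"]
    return c+d*(z-c[2])/d[2]
def proj(s,X):
    v=s["P"]@np.append(X,1); return v[:2]/v[2]
E
python3 - <<'E'
from h import *
np.set_printoptions(precision=4,suppress=True)
a=cam("scene");b=cam("top")
print("grip",tri(a,(276.2,187.3),b,(238.0,208)))
print("wide",tri(a,(176.2,137.9),b,(393.2,179.9)), tri(a,(177,138),b,(393,182)))
print("tight",tri(a,(347.8,267.1),b,(130.6,198)))
def c(x,y): return (70+x/2.1,100+y/2.1)
print("wide top line L/R blk inner edges", [atz(b,c(*p),.08) for p in [(666,122),(668,222),(686,122),(690,221),(634,123),(636,221),(718,122),(722,220)]])
print("stand corners",[atz(b,c(*p),.045) for p in [(328,195),(381,195),(381,270),(328,270)]])
print("top cam pos",-b["Rm"].T@b["t"])
print("tool R",T_tool(get_obs())[:3,:3])
E
```

```text
grip [0.4878 0.0334 0.1066]
wide [ 0.5615 -0.3169  0.089 ] [ 0.5577 -0.3177  0.0862]
tight [0.5075 0.287  0.07  ]
wide top line L/R blk inner edges [array([ 0.6139, -0.3064,  0.08  ]), array([ 0.5031, -0.3072,  0.08  ]), array([ 0.6144, -0.3284,  0.08  ]), array([ 0.5048, -0.331 ,  0.08  ]), array([ 0.612 , -0.2712,  0.08  ]), array([ 0.5034, -0.2725,  0.08  ]), array([ 0.6152, -0.3635,  0.08  ]), array([ 0.5067, -0.3657,  0.08  ])]
stand corners [array([0.5283, 0.0666, 0.045 ]), array([0.5298, 0.0065, 0.045 ]), array([0.445 , 0.0043, 0.045 ]), array([0.4435, 0.0637, 0.045 ])]
top cam pos [ 0.392  -0.0171  1.1024]
tool R [[-0.      0.9603  0.279 ]
 [-0.      0.279  -0.9603]
 [-1.     -0.      0.    ]]
```

>>> play_rows([
  [-1.1,0.75,-0.66,0.3],
  [-1.1,1.5,-1.32,0.6],
  [-1.1,2.25,-2,0.9],
  [-1.1,3,-2.65,1.2],
  [-1.1,3.75,-3.3,1.5],
  [-1.1,4.5,-4,1.8],
  [-1.1,5.25,-4.65,2.1],
  [-1.1,6,-5.3,2.4],
  [-1.1,6.75,-5.95,2.7],
  [-1.1,7.5,-6.6,3],
  [-1.1,8.25,-7.3,3.24],
  [-1.1,9,-7.95,3.24],
], fingers=1, newtons=25)

```text
clock: 2.15
position: [0.404, -0.0962, 0.283]
tcp_rot: [0.5, 0.5, 0.499, -0.5]
wrist_force: [0.1, -0.3, -0.0]
width: 0.998
```

Run:
```python
from h import *
s=cam("wrist"); cv2.imwrite("pics/w1.png",s["frame"][:,:,::-1]); import pickle; pickle.dump(s,open("w1.pkl","wb"))
for t in ["gauge_grip","wide_gap"]: print(t,[(round(d["p"],2),d["point"]) for d in place_of("wrist",t)])
```

```text
gauge_grip [(0.98, [207.0, 163.0]), (0.95, [108.1, 79.3])]
wide_gap [(0.86, [296.3, 11.7])]
```

>>> play_rows([
  [0,0.3,-0.6,0],
  [0,0.6,-1.2,0],
  [0,0.9,-1.8,0],
  [0,1.2,-2.4,0],
  [0,1.6,-3.0,0],
  [0,1.65,-3.25,0],
  [0,1.65,-3.25,0],
])

```text
clock: 2.88
position: [0.4695, 0.0319, 0.2825]
tcp_rot: [0.5, 0.5, 0.5, -0.5]
wrist_force: [-0.3, -0.2, -0.3]
width: 1.001
```

Run:
```python
from h import *
s=cam("wrist"); cv2.imwrite("pics/w2.png",s["frame"][:,:,::-1]); import pickle; pickle.dump(s,open("w2.pkl","wb"))
for t in ["gauge_grip"]: print(t,[(round(d["p"],2),d["point"]) for d in place_of("wrist",t)])
```

```text
gauge_grip [(0.97, [259.0, 19.1]), (0.91, [251.6, 150.8]), (0.76, [335.5, 223.7])]
```

View pics/w1.png

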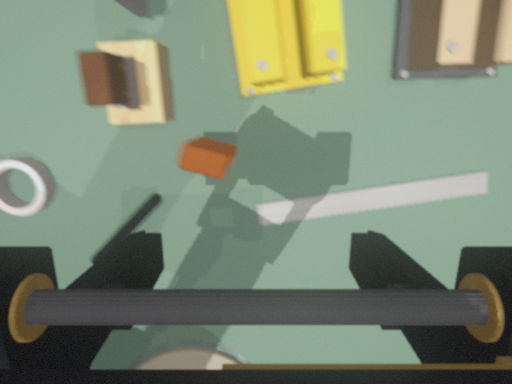

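View pics/w2.png

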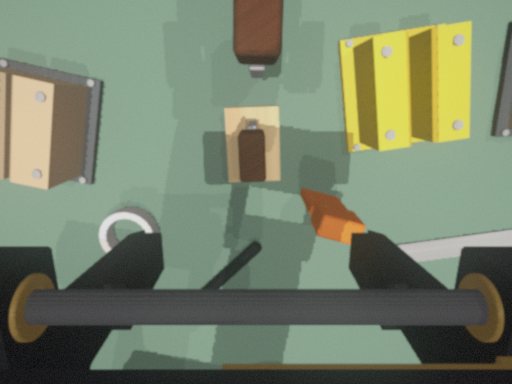

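Run:
```python
from h import *
import pickle
np.set_printoptions(precision=4,suppress=True)
a=pickle.load(open("w1.pkl","rb"));b=pickle.load(open("w2.pkl","rb"))
print("grip",tri(a,(108.1,79.3),b,(251.6,150.8)))
print("orange",tri(a,(207,163),b,(335.5,223.7)))
f=b["frame"][:,:,::-1]
cv2.imwrite("pics/w2c.png",cv2.resize(f[0:190,200:400],None,fx=4,fy=3.1*1.0,interpolation=cv2.INTER_CUBIC)[:600])
cv2.imwrite("pics/w2d.png",cv2.resize(f[95:190,215:290],None,fx=6,fy=6,interpolation=cv2.INTER_CUBIC))
t=cam("top");sc=cam("scene")
pickle.dump(t,open("t.pkl","wb"))
print("big",tri(sc,(240,195),t,(240,157)))
# big top
print("big topscene",tri(sc,(243.5,178),t,(239.5,139)))
```

```text
grip [0.4902 0.0371 0.1099]
orange [ 0.4138 -0.0483  0.1042]
big [0.5962 0.0307 0.1424]
big topscene [0.6099 0.0385 0.2096]
```

View pics/w2d.png

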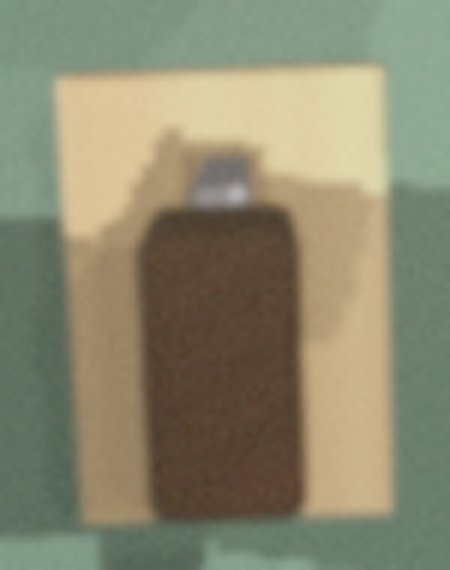

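Run:
```python
from h import *
import pickle
np.set_printoptions(precision=4,suppress=True)
b=pickle.load(open("w2.pkl","rb"))
c=lambda x,y:(215+x/6-.4,95+y/6-.4)
for z,ps in [(.045,[(56,76),(385,67),(395,515),(80,523)]),(.133,[(143,212),(297,212),(303,519),(152,519)])]:
    P=np.array([atz(b,c(*p),z) for p in ps]); print(P, P.mean(0)); d=P[0]+P[1]-P[2]-P[3]; print(np.degrees(np.arctan2(d[1],d[0])), np.linalg.norm(P[0]-P[3]),np.linalg.norm(P[0]-P[1]))
```

```text
[[0.529  0.0681 0.045 ]
 [0.5307 0.0077 0.045 ]
 [0.4463 0.0042 0.045 ]
 [0.4446 0.0655 0.045 ]] [0.4876 0.0364 0.045 ]
2.1036539304791746 0.08449694836142695 0.06041243100494603
[[0.5122 0.0479 0.133 ]
 [0.5122 0.0257 0.133 ]
 [0.4667 0.0245 0.133 ]
 [0.4667 0.0471 0.133 ]] [0.4895 0.0363 0.133 ]
1.2723495699507956 0.04548201927295914 0.022185183502301642
```

>>> play_rows([
  [0.2,0.47,-0.12,-0.36],
  [0.9,0.47,-0.12,-0.36],
  [1.7,0.47,-0.12,-0.36],
  [2.4,0.47,-0.12,-0.36],
  [3.0,0.47,-0.12,-0.36],
  [3.0,0.47,-0.12,-0.36],
])

```text
clock: 3.58
position: [0.4859, 0.0356, 0.159]
tcp_rot: [0.505, 0.491, 0.51, -0.494]
wrist_force: [-0.1, 0.1, -1.0]
width: 1.002
```

Run:
```python
from h import *
import pickle
np.set_printoptions(precision=4,suppress=True)
s=cam("wrist"); cv2.imwrite("pics/w3.png",s["frame"][:,:,::-1]); pickle.dump(s,open("w3.pkl","wb"))
o=get_obs(); print(o["position"],o["tcp_rot"],o["q"])
b=pickle.load(open("w2.pkl","rb"))
T=T_tool(o); X=np.array([.4885,.0365,.1105]); print(proj(s,X), [proj(s,np.array([x,y,.133])) for x in(.4665,.5105) for y in (.0245,.0485)])
```

```text
[0.4872 0.0356 0.1617] [ 0.5064  0.4916  0.5085 -0.4932] [-0.1674  0.3132  1.7113 -0.0001  1.1208  1.3734]
[255.9555 211.0557] [array([276.0482, 261.8066]), array([233.348 , 260.6109]), array([279.9188, 186.1591]), array([234.3091, 184.8164])]
```

View pics/w3.png

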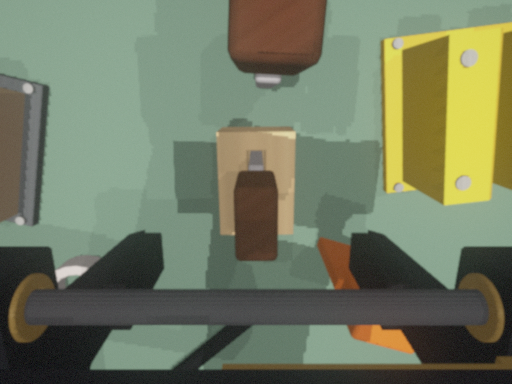

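The gauge sits where predicted: the grip's bottom edge is at row 260, cols 235–278. Next I descend and grip.

>>> play_rows([
  [0.5,0,0,0],
  [1.0,0,0,0],
  [1.4,0,0,0],
  [1.7,0,0,0],
  [1.7,0,0,0],
])

```text
clock: 4.05
position: [0.4882, 0.0358, 0.0947]
tcp_rot: [0.507, 0.492, 0.508, -0.492]
wrist_force: [0.2, 0.1, 0.7]
width: 0.997
```

>>> play_rows([
  [0,0,0,0],
  [0,0,0,0],
  [0,0,0,0],
  [0,0,0,0],
  [0,0,0,0],
  [0,0,0,0],
  [0,0,0,0],
  [0,0,0,0],
  [0,0,0,0],
  [0,0,0,0],
], fingers=0, newtons=30)

```text
clock: 4.88
position: [0.4882, 0.0365, 0.0947]
tcp_rot: [0.508, 0.492, 0.508, -0.492]
wrist_force: [0.3, -2.4, -0.9]
width: 0.265
```

>>> play_rows([
  [-0.15,0,0,0],
  [-0.4,0,0,0],
  [-0.7,0,0,0],
  [-1.1,0,0,0],
  [-1.6,0,0,0],
  [-2.1,0,0,0],
  [-2.6,0,0,0],
  [-3.1,0,0,0],
  [-3.5,0,0,0],
  [-3.75,0,0,0],
  [-3.75,0,0,0],
  [-3.75,0,0,0],
])

```text
clock: 5.88
position: [0.4881, 0.0365, 0.2447]
tcp_rot: [0.508, 0.492, 0.508, -0.492]
wrist_force: [-0.6, 0.1, -0.9]
width: 0.269
```

Run:
```python
from h import *
import pickle
s=cam("wrist"); cv2.imwrite("pics/w4.png",s["frame"][:,:,::-1]); pickle.dump(s,open("w4.pkl","wb"))
s=cam("scene"); cv2.imwrite("pics/s4.png",cv2.resize(s["frame"][80:300,100:400,::-1],None,fx=2.5,fy=2.5))
o=get_obs();print(o["position"],o["width"],o["wrist_force"])
```

```text
[0.48777888 0.03653103 0.24373261] 0.270648414878618 [-0.00315791 -0.76720416 -1.97822783]
```

View pics/w4.png

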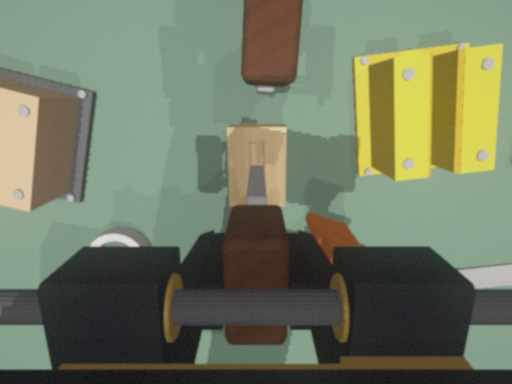

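View pics/s4.png

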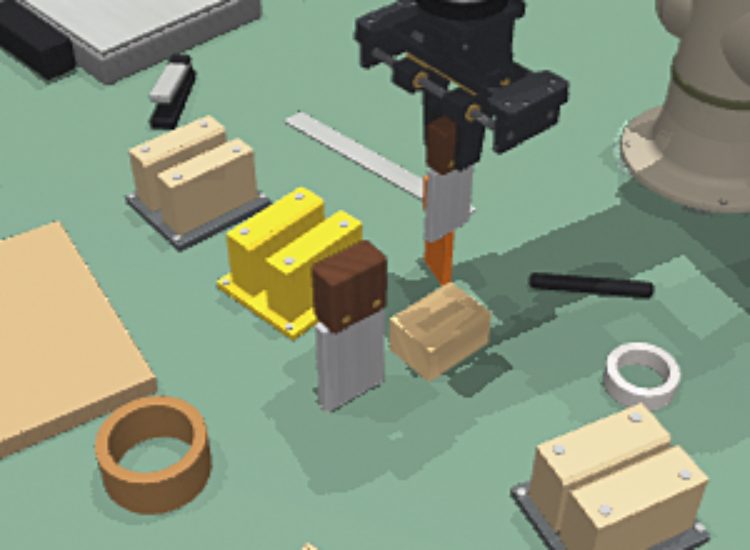

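>>> play_rows([
  [-0.2,0,0.4,0],
  [-0.4,0.1,1.1,0],
  [-0.4,0.1,1.9,0],
  [-0.4,0.1,2.7,0],
  [-0.4,0.1,3.5,0],
  [-0.4,0.1,4.3,0],
  [-0.4,0.1,5.1,0],
  [-0.4,0.1,5.8,0],
  [-0.4,0.1,6.3,0],
  [-0.4,0.1,6.5,0],
  [-0.4,0.1,6.5,0],
])

```text
clock: 6.9
position: [0.5001, -0.2243, 0.2596]
tcp_rot: [0.507, 0.492, 0.508, -0.493]
wrist_force: [0.2, 0.3, -1.1]
width: 0.269
```

Run:
```python
from h import *
import pickle
s=cam("wrist"); cv2.imwrite("pics/w5.png",s["frame"][:,:,::-1]); pickle.dump(s,open("w5.pkl","wb"))
for t in ["wide_gap"]: print(t,[(round(d["p"],2),d["point"]) for d in place_of("wrist",t)])
```

```text
wide_gap [(0.76, [359.4, 109.2]), (0.72, [161.4, 117.4])]
```

>>> play_rows([
  [0,-0.2,0.4,0.1],
  [0,-0.5,1.0,0.18],
  [0,-0.8,1.7,0.18],
  [0,-0.9,2.2,0.18],
  [0,-0.9,2.4,0.18],
  [0,-0.9,2.4,0.18],
  [0,-0.9,2.4,0.18],
])

```text
clock: 7.58
position: [0.468, -0.319, 0.2606]
tcp_rot: [0.504, 0.496, 0.504, -0.496]
wrist_force: [0.6, 0.8, -0.6]
width: 0.272
```

Run:
```python
from h import *
import pickle
np.set_printoptions(precision=4,suppress=True)
s=cam("wrist"); cv2.imwrite("pics/w6.png",s["frame"][:,:,::-1]); pickle.dump(s,open("w6.pkl","wb"))
r=place_of("wrist","wide_gap"); print([(round(d["p"],2),d["point"]) for d in r])
```

```text
[(0.7, [257.1, 71.5]), (0.59, [56.6, 80.7])]
```

View pics/w5.png

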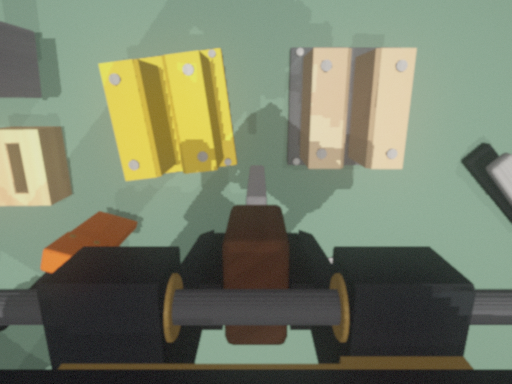

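View pics/w6.png

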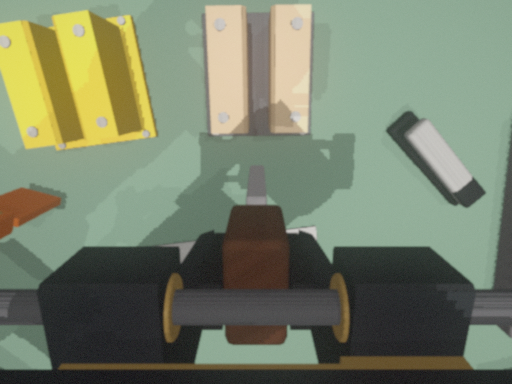

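Run:
```python
from h import *
import pickle
np.set_printoptions(precision=4,suppress=True)
a=pickle.load(open("w5.pkl","rb"));b=pickle.load(open("w6.pkl","rb"))
print(tri(a,(359.4,109.2),b,(257.1,71.5)))
# bolts tri
for p,q in [((326,66),(220,24)),((402,66),(297,24)),((321,154),(224,118)),((392,154),(295,118))]: print(tri(a,p,b,q))
f=b["frame"][:,:,::-1]; cv2.imwrite("pics/w6c.png",cv2.resize(f[0:145,195:325],None,fx=4,fy=4,interpolation=cv2.INTER_CUBIC))
```

```text
[ 0.5613 -0.3177  0.0813]
[ 0.5993 -0.2839  0.0801]
[ 0.6007 -0.3518  0.0818]
[ 0.5183 -0.2865  0.0766]
[ 0.5204 -0.3541  0.0808]
```

View pics/w6c.png

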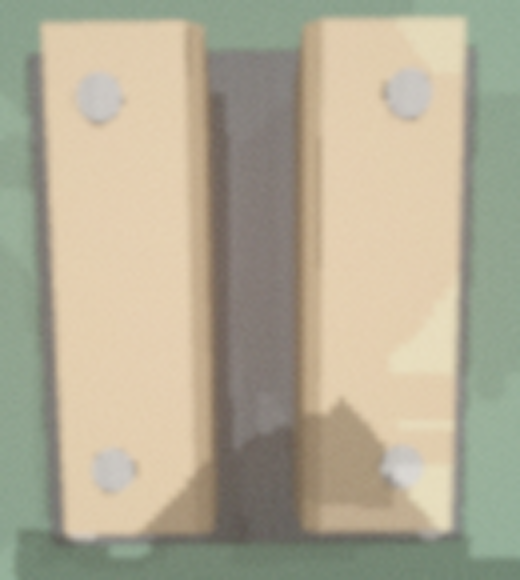

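```bash
python3 - <<'E'
from h import *
import pickle
np.set_printoptions(precision=4,suppress=True)
b=pickle.load(open("w6.pkl","rb"))
c=lambda x,y:(195+x/4-.4,y/4-.4)
P=np.array([atz(b,c(*p),.08) for p in [(41,25),(466,18),(452,532),(63,535)]]);print(P,P.mean(0));d=P[0]+P[1]-P[2]-P[3]; print(np.degrees(np.arctan2(d[1],d[0])))
P=np.array([atz(b,c(*p),.08) for p in [(187,22),(323,20),(316,530),(198,533)]]);print(P,P.mean(0));d=P[0]+P[1]-P[2]-P[3]; print(np.degrees(np.arctan2(d[1],d[0])))
# held gauge: grip far top edge / blade centre columns expressed in tool frame
s=b; 
o=get_obs();T=T_tool(o);print(o["position"],np.degrees(np.arctan2(T[1,1],T[0,1])))
# predicted blade bottom at tool x = -.0190+.003+.1025 
for dz in (-.005,.005):
  for dy in(-.025,.025):
    for dx in (-.019+.003+.1025,-.019+.003+.0225):
      print(dz,dy,dx,proj(s,(T@[dx,dy,dz,1])[:3]))
E
python3 -c "
import cv2;f=cv2.imread('pics/w6.png');cv2.imwrite('pics/w6b.png',cv2.resize(f[150:350,190:330],None,fx=3,fy=3,interpolation=cv2.INTER_CUBIC))"
```

```text
[[ 0.6139 -0.271   0.08  ]
 [ 0.6168 -0.3634  0.08  ]
 [ 0.5063 -0.3668  0.08  ]
 [ 0.504  -0.2737  0.08  ]] [ 0.5603 -0.3187  0.08  ]
1.5650675637620317
[[ 0.615  -0.3028  0.08  ]
 [ 0.6159 -0.3324  0.08  ]
 [ 0.5063 -0.3342  0.08  ]
 [ 0.5051 -0.306   0.08  ]] [ 0.5605 -0.3188  0.08  ]
1.3253450475016164
[ 0.468  -0.3188  0.2608] 1.0044644667073896
-0.005 -0.025 0.0865 [250.0773 230.5175]
-0.005 -0.025 0.006499999999999999 [247.282  289.4989]
-0.005 0.025 0.0865 [249.6966 163.6786]
-0.005 0.025 0.006499999999999999 [246.4805 195.1984]
0.005 -0.025 0.0865 [263.6287 230.5146]
0.005 -0.025 0.006499999999999999 [266.8993 289.4986]
0.005 0.025 0.0865 [264.0188 163.6722]
0.005 0.025 0.006499999999999999 [267.7551 195.1913]
```

View pics/w6b.png

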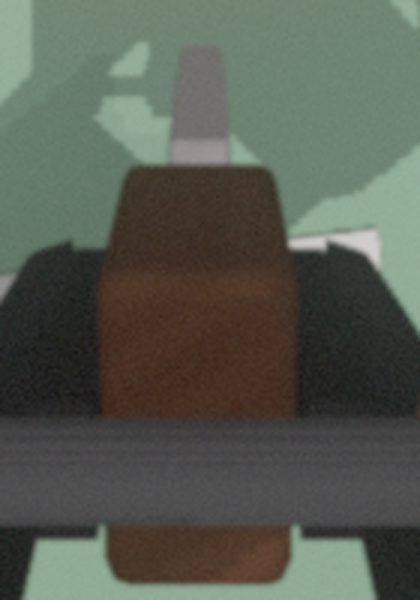

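>>> play_rows([
  [0,0.3,0,-0.1],
  [0,0.9,0.02,-0.1],
  [0.2,1.5,0.04,-0.1],
  [0.6,2.0,0.04,-0.1],
  [1.1,2.3,0.04,-0.1],
  [1.6,2.31,0.04,-0.1],
  [1.9,2.31,0.04,-0.1],
  [1.9,2.31,0.04,-0.1],
  [1.9,2.31,0.04,-0.1],
])

```text
clock: 8.43
position: [0.5602, -0.3195, 0.1849]
tcp_rot: [0.506, 0.494, 0.507, -0.494]
wrist_force: [-0.5, 0.3, 0.0]
width: 0.27
```

Run:
```python
from h import *
import pickle
np.set_printoptions(precision=4,suppress=True)
s=cam("wrist"); cv2.imwrite("pics/w7.png",s["frame"][:,:,::-1]); pickle.dump(s,open("w7.pkl","wb"))
o=get_obs();T=T_tool(o);print(o["position"],np.degrees(np.arctan2(T[1,1],T[0,1])))
s=cam("scene"); cv2.imwrite("pics/s7.png",cv2.resize(s["frame"][60:220,100:300,::-1],None,fx=3.5,fy=3.5))
s=cam("top"); cv2.imwrite("pics/t7.png",cv2.resize(s["frame"][110:250,320:470,::-1],None,fx=4,fy=4))
```

```text
[ 0.5604 -0.3199  0.1859] 1.4518438633325184
```

View pics/w7.png

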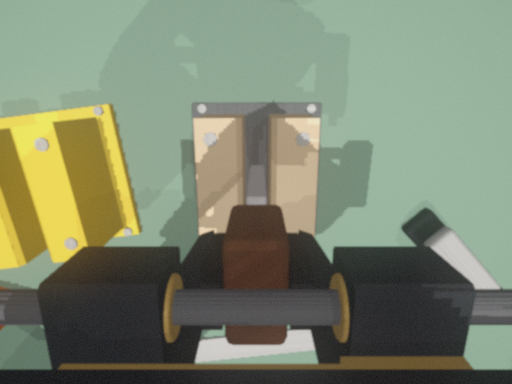

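View pics/s7.png

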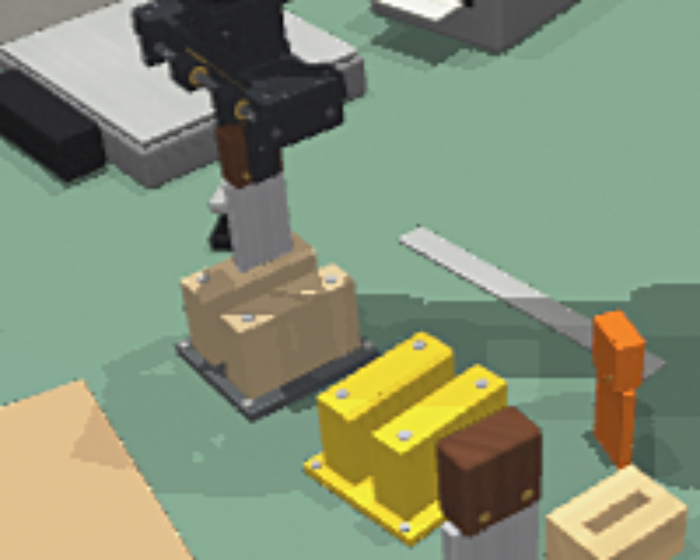

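The blade is centred over the gap: blade at cols 247–268, former outer edges at 194–321. Next I lower it, slowing near the bottom.

>>> play_rows([
  [0.15,0,0,0],
  [0.35,0,0,0],
  [0.6,0,0,0],
  [0.85,0,0,0],
  [1.1,0,0,0],
  [1.35,0,0,0],
  [1.6,0,0,0],
  [1.8,0,0,0],
  [1.95,0,0,0],
  [2.0,0,0,0],
  [2.0,0,0,0],
])

```text
clock: 9.5
position: [0.5598, -0.3204, 0.1042]
tcp_rot: [0.506, 0.494, 0.506, -0.494]
wrist_force: [0.2, 0.8, -0.7]
width: 0.268
```

>>> play_rows([
  [0.05,0,0,0],
  [0.1,0,0,0],
  [0.14,0,0,0],
  [0.16,0,0,0],
  [0.16,0,0,0],
])

```text
clock: 9.92
position: [0.5598, -0.3205, 0.0982]
tcp_rot: [0.506, 0.494, 0.506, -0.494]
wrist_force: [0.2, -0.2, -1.1]
width: 0.272
```

>>> play_rows([
  [0.02,0,0,0],
  [0.03,0,0,0],
  [0.03,0,0,0],
])

```text
clock: 10.17
position: [0.5599, -0.3205, 0.0971]
tcp_rot: [0.506, 0.494, 0.506, -0.494]
wrist_force: [0.8, 0.2, -1.4]
width: 0.268
```

>>> play_rows([
  [0.02,0,0,0],
  [0.03,0,0,0],
  [0.03,0,0,0],
])

```text
clock: 10.42
position: [0.5601, -0.3206, 0.0967]
tcp_rot: [0.506, 0.494, 0.506, -0.494]
wrist_force: [-1.0, 1.3, 4.9]
width: 0.267
```

>>> play_rows([
  [0.02,0,0,0],
  [0.03,0,0,0],
  [0.03,0,0,0],
  [0.03,0,0,0],
])

```text
clock: 10.75
position: [0.5602, -0.3208, 0.0967]
tcp_rot: [0.507, 0.494, 0.505, -0.494]
wrist_force: [-3.3, 2.4, 11.7]
width: 0.271
```

Run:
```python
from h import *
o=get_obs(); print(o["position"],o["wrist_force"],o["torque"])
s=cam("scene"); cv2.imwrite("pics/s8.png",cv2.resize(s["frame"][60:220,100:300,::-1],None,fx=3.5,fy=3.5))
s=cam("wrist"); cv2.imwrite("pics/w8.png",s["frame"][:,:,::-1])
```

```text
[ 0.5602384  -0.32075388  0.09667953] [-3.33439469  2.3731508  11.72947995] [0.67028318 0.67623308 0.05825258]
```

View pics/s8.png

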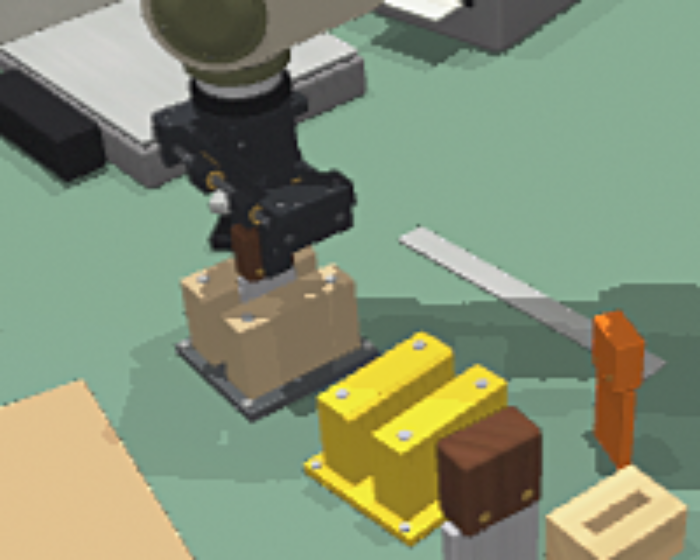

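View pics/w8.png

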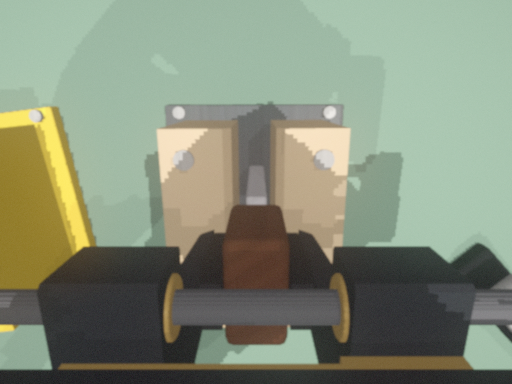

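Firm bottom contact: 12 N, with TCP z stuck at 0.0967 against 0.0965 expected. I'll ease off the load and then release.

>>> play_rows([
  [-0.04,0,0,0],
  [-0.04,0,0,0],
  [-0.04,0,0,0],
])

```text
clock: 11.1
position: [0.5601, -0.3206, 0.0967]
tcp_rot: [0.506, 0.494, 0.506, -0.494]
wrist_force: [0.3, 0.1, 4.5]
width: 0.27
```

>>> play_rows([
  [0,0,0,0],
  [0,0,0,0],
  [0,0,0,0],
  [0,0,0,0],
  [0,0,0,0],
  [0,0,0,0],
  [0,0,0,0],
  [0,0,0,0],
  [0,0,0,0],
], fingers=1)

```text
clock: 11.85
position: [0.5599, -0.3205, 0.0963]
tcp_rot: [0.506, 0.494, 0.506, -0.494]
wrist_force: [0.8, 0.5, -0.2]
width: 0.924
```

>>> play_rows([
  [-0.1,0,0,0],
  [-0.3,0,0,0],
  [-0.6,0,0,0],
  [-1,0,0,0],
  [-1.5,0,0,0],
  [-2,0,0,0],
  [-2.5,0,0,0],
  [-3,0,0,0],
  [-3.2,0,0,0],
  [-3.2,0,0,0],
  [-3.2,0,0,0],
])

```text
clock: 12.77
position: [0.5598, -0.3204, 0.2242]
tcp_rot: [0.506, 0.494, 0.506, -0.494]
wrist_force: [-0.3, 0.2, -0.2]
width: 1.001
```

Run:
```python
from h import *
np.set_printoptions(precision=4,suppress=True)
o=get_obs(); print(o["clock"],o["position"],o["wrist_force"],o["width"])
w=cam("wrist"); cv2.imwrite("pics/w9.png",w["frame"][:,:,::-1]); 
r=place_of("wrist","gauge_grip");print([(d["p"],d["point"]) for d in r])
s=cam("scene"); cv2.imwrite("pics/s9.png",cv2.resize(s["frame"][60:220,100:300,::-1],None,fx=3.5,fy=3.5))
r2=place_of("scene","gauge_grip");print([(d["p"],d["point"]) for d in r2])
print("expect",proj(w,np.array([.5602,-.3205,.1125])),proj(s,np.array([.5602,-.3205,.1125])))
```

```text
12.7667 [ 0.5598 -0.3204  0.2242] [-0.307   0.2194 -0.1727] 1.0006670249410345
[(0.9, [255.5, 187.8])]
[(0.9, [241.0, 193.4]), (0.83, [175.6, 129.6])]
expect [257.0839 188.5017] [174.91   130.3267]
```

View pics/w9.png

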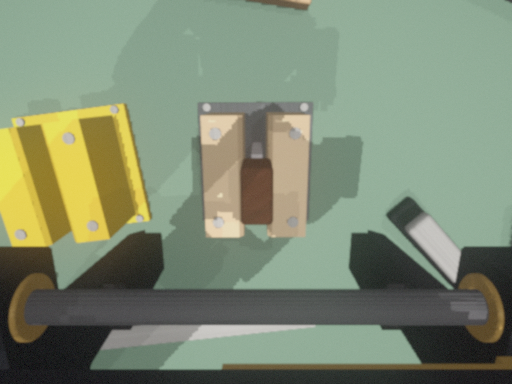

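View pics/s9.png

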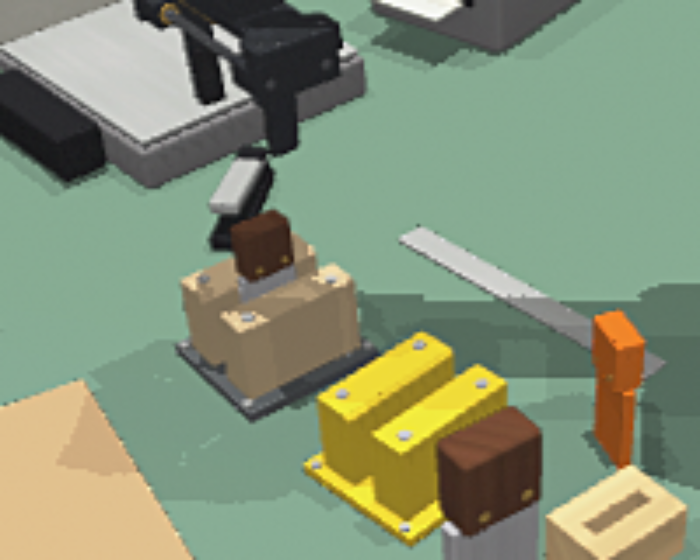

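The gauge stands upright in the wide gap, at wrist px (256,188), where (257,188.5) was predicted. The gripper is clear of it and open.

```bash
python3 -c "
from plant import *
print(job_done())"
```

```text
the job is handed in; nothing more can be done
None
```

I lifted the small dark-gripped gauge out of its stand and lowered it upright into the wide gap of the plain wood former. I held it until it was down on the base, then let go, backed off about 128 mm and handed the job in at about 13 s of the 35 s allowed.

- **Fully down:** the tool stopped at z = 0.0967 m, where I had worked out about 0.0965 m for the blade on the base. The upward force rose to about 12 N there. I eased it to about 4.5 N before opening the fingers.
- **Standing after release:** the last wrist and scene pictures show the gauge upright in the gap. Its grip centre was within about 2 px of the predicted spot in both views, and the wrist force was near zero.
- **Left alone:** I did not touch the orange gauge, the larger gauge or the yellow former.
- **Disagreements:** the first scene/top estimate put the wide gap's mouth at 86–89 mm high, where the text says 80. Two wrist-camera views then gave 81 mm at the mouth and 77–82 mm at the bolts, so I used 80. The tool settled about 2 mm off the planned line across the gap, well inside the 6 mm clearance on each side.

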